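# Bolt the sealed dry-food bin shut

### The arm

A 7-joint arm with a two-finger parallel gripper is mounted at the origin on a cart in front of the work surface, level with it; the furniture and walls round the work are solid. World frame = base frame: x ahead of the robot, y to its left, z up, the work surface at z = 0. Lengths are in m, angles in rad, forces in N, time in s.
With the tool pointing down it reaches from about 0.4 to 0.85 m from the base axis. Payload 4.5 kg.
Tool frame: the origin (TCP) lies midway between the tips of the shut fingers; the grasp point (between the pads) lies 19 mm behind it; z points along the fingers, y is the line along which they close (so a half turn about z gives the same grasp; the last joint's range is limited). The gripper opens to 88 mm and grips with 3 to 60 N. Pads are 18 mm wide; open, the fingers measure 123 mm over their backs; the gripper's body (75 mm by 187 mm) begins 45 mm behind the grasp point.
Start: joints at [-1.112, 0.689, -0.195, 1.565, 0.157, 0.902, -0.215], TCP at [0.258, 0.569, 0.239] pointing down, gripper open.
Joint ranges: [-3.01, 3.01], [-0.46, 2.08], [-1.47, 1.51], [0.13, 2.56], [-1, 4.14], [0.04, 2.09], [-2.66, 2.66]. Speed limits (rad/s): [2.57, 2.57, 3.14, 3.14, 3.14, 3.14, 3.14].

### API

Orientations are given as a rotation vector (axis times angle).
In Python, from plant import get_state, capture, calibration, hand_in, regions_of, pinpoint gives the robot as it stands.
- The arm moves only by the shell command python3 -m inch 'ROWS' [FORCE]. ROWS is JSON, a list of rows, each a list of 5 numbers: the shift along the world's x, y, z in cm, then the turn about the world's z in rad, then the opening in per cent of the stroke, from 0 (shut) to 100 (fully open). In form: [[x, y, z, roll, jaw], ...]. A call has 1 to 12 rows; each row is the pose to reach, as a shift and turn from the pose commanded when the call began; what a row does not reach only later rows make up. A row lasts 1/12 s, in which the tool goes at most 41.7 mm and 7.16 degrees, less where a joint would pass 70% of its speed; a pose out of reach is approached as far as the arm can. A call with a gripper value outside its range is refused whole. The fingers move at their own pace and stop on an object; FORCE is the grip in N (left out, the last holds). Time passes only in rows, so rows that repeat a pose let the fingers close. It gives the time, the measured TCP pose, the force, the opening and the grip force at its end, in the units of the state.
- get_state(): the state, without advancing time (a new reading comes with each control period).
- capture(name): name is "scene" or "top" or "wrist"; returns the picture (420x560x3 uint8, red, green, blue); there is no depth.
- calibration(name): a dict with "fovy" (degrees; the focal length in pixels is half the picture's height over the tangent of half this angle, whatever the lens; pixels are square), "cx", "cy" (the principal point, pixels), "eye" and "attitude" of the camera in the world; the wrist camera has in their place "hand_eye" (4x4, takes a point from camera to tool coordinates, whose origin is the TCP and whose axes are the flange's). Camera axes: x right, y down, z forward; pixel columns grow to the right and rows downward; lengths in m; the calibration is good to about 2 mm. A picture is of the moment at which its call begins: read the wrist's pose just before it. calibration takes no time and is no camera call.
- hand_in(): hands the job in; it is judged then, once.
Trained networks look in the newest picture that a camera, given by its name, has taken for a name from the list of things; names that differ only in an ending like _2 or _b are one class to them, and where a whole thing is asked for, a point or a joint stands for the part that bears it (a point fixed in the world has none). Each returns a list of dicts, best first, with "p" (0 to 1); they miss things now and then, are a little off and sometimes report something else, mostly with a low value. They report only what shows in the picture. A call takes as long as a camera call.
- regions_of(thing, camera): "mask" (420x560 bool, what is visible of it) and "pixel" ([column, row] in pixels, amid what is visible of it).
- pinpoint(thing, camera): "pixel" ([column, row] in pixels: a listed point, or the origin of a listed thing).
The state is a dict: "time_s": time; "q": joint angles; "qvel": joint speeds; "joint_efforts": joint torques, N m; "tcp_pos": TCP position; "orientation": TCP orientation; "wrist_force": force on the tool from outside, world axes, zero at the start; "ft_torque": the same for the moment, N m; "grip_width": finger opening in m; "gripper_force": force on a finger pad.
Only numpy, scipy, OpenCV 4.12 (cv2) and the standard library are available. Lean on these libraries where they do the work, as an engineer would, in place of code of your own. Each camera call takes 0.05 s, during which the arm holds its last target. There are 200 camera calls.

### The job

Bolt the white dry-food bin shut so that its lid stays pressed down on its rubber seal. The seal holds the lid a little proud, so bear down on the upright black bolt handle while sliding the bolt forward through the steel staple on the front rail; then slide on, leaning the handle gently toward its notch plate, until it drops into the notch, turn it fully down there and let go. Work by feel and never force the bolt or the handle; leave the mug, the shaker and the tin where they stand.

Things in the scene. Friction and masses are not known exactly. Their poses are not given: they have to be found in the camera images.
- bin: White painted dry-food bin, 250 deep (bin x -130 to +120) x 264 wide (y) x 140 mm high with the lid shut; fixed. Origin: on the worktop under it, mid-width, 120 mm before its back. Its -x side is the front, with a fixed wooden rail along the top (x -130 to -60 mm). The wooden lid behind the rail is hinged at the back and carries a steel barrel bolt on its middle line; it shoots toward bin -x.
- bolt_line (a point): Fixed point of the bin where the handle meets the bolt's axis when the lid is shut and the bolt fully drawn back: bin x -25, y 0, z 154 mm. Axes as the bin's. With the lid shut the bolt runs level from here along -x, 14 mm above lid and rail. The barrel is slotted on top; its cheeks rise 9 mm above this axis and end at bin x -73.
- barrel: The bolt's slotted steel barrel on the lid, with bolt and handle in it. Origin on the bolt axis, where the handle stands when fully drawn back; x axis along the bolt, toward the back. It tilts with the lid.
- staple: Steel hoop on the rail that takes the 10 mm bolt; fixed at bin x -111.5. Origin on the rail under its middle. The hoop is 6 mm thick, its passage 14 mm wide, its crown 21 to 27 mm above the rail.
- rail: The fixed front rail; origin mid-top (bin x -95, z 140 mm), axes as the bin's. A steel notch plate stands on it, 14.5 to 19.5 mm off the bolt axis on the bin's -y side, 26 mm high, with an upright notch 12 mm wide between a rear and a front horn. Held by screws in slots, its notch sits anywhere at bin x -81 to -98: its place is not measured, find it by feel (or sight).
- lid (a joint): Lid hinge, rad: 0 = shut, grows as the front rises; axis along bin y at bin x +118, z 140 mm. The springy seal lifts the lid to about 0.045, so that the bolt (then about 10 mm high) strikes the staple's crown. Shutting takes about 8 N down on the handle with the bolt back, 6 N with it forward; at 0 is a rigid stop. Once the bolt is in the staple, the seal lifts the lid back only to about 0.01.
- bolt (a joint): Slide of the bolt to the front, m: 0 = fully back; handle at bin x = -0.025 - value. Starts 0 to 0.012. The round tip meets the staple at 0.043 and is held by it from 0.049; the handle leaves the barrel's slot at 0.0525; the notch's middle lies at 0.056 to 0.073, where the stem has 1.5 mm play either way; travel ends at 0.078. Friction 1.5 N, more while leaning; stays where left.
- handle (a joint): Turn of the handle about the bolt axis, rad: 0 = upright (starts 0 to 0.1), 1.57 = level, pointing to bin -y; fully down is 1.5, its stop. In the barrel's slot it can lean only about 0.35 to 0.5, on a horn of the notch plate 0.75 to 0.9; only in the notch does it go on down, freely. It stays where left (friction 0.06 N m, about 1.5 N at the sleeve).
- handle_grip (a point): Middle of the handle's black sleeve, 42 mm from the bolt axis; z along the handle, away from the bolt axis; x along bin x. The sleeve is round, 14 mm thick, from 25 to 58 mm off the axis; the flat steel stem below it is 9 mm along the bolt. Upright it is pinched from above, one finger before and one behind; held so, lightly, it can also be swung over, turning between the pads.
- handle_end (a point): The rounded free end of the handle, 58 mm from the bolt axis.
- mug: Brown stoneware mug, 78 mm across, 126 mm high, beside the bin. Origin: under its body. A bystander.
- mill: Salt shaker, 44 mm across, 90 mm high. Origin: centre of its underside. A bystander.
- tin: Small food tin, 57 mm across, 72 mm high. Origin: centre of its underside. A bystander.

How it is judged:
On the way:
1. with the lid pressed down and the handle still up, the bolt is slid across through the staple (value of joint bolt above 0.047 m and value of joint lid below 0.025 rad and value of joint handle below 1 rad), for 0.1 s.
At the end, for the whole second after the job is handed in: The bolt is through the staple (slid at least 52 mm), its handle is down in the keeper's notch (turned at least 1.25 rad), the lid is held down on its seal (within 0.022 rad of shut), and all is at rest (value of joint bolt above 0.052 m and value of joint handle above 1.25 rad and value of joint lid below 0.022 rad and velocity of joint bolt below 0.01 m/s and velocity of joint handle below 0.1 rad/s); the robot touches nothing.
It fails at once if the brown mug is shoved more than 30 mm or knocked over (distance of mug from where it was at the start of the episode above 0.03 m or angle between mug's own z axis and vertical above 0.4 rad).
It fails at once if the salt shaker is shoved more than 30 mm or knocked over (distance of mill from where it was at the start of the episode above 0.03 m or angle between mill's own z axis and vertical above 0.4 rad).
It fails at once if the small tin is shoved more than 30 mm or knocked over (distance of tin from where it was at the start of the episode above 0.03 m or angle between tin's own z axis and vertical above 0.4 rad).
It fails at once if the bolt is rammed or forced against the staple with more than 40 N (contact force between barrel and staple above 40 N).
It fails at once if the handle is forced against the notch plate with more than 40 N (contact force between barrel and rail above 40 N).
It also fails if it takes over 64 s, if anything falls off the work surface, if the arm or the gripper's body presses on something with over 40 N, if the wrist force passes 120 N, or if a joint passes its speed limit or range.

## Working session

There is one attempt and no reset: what is moved stays moved. The work goes in short steps, Python scripts to look and compute and a shell command to move; the robot and the scene stay as the last step left them, time stands still between calls to the robot, and variables do not carry over. Pictures are saved under pics/ and viewed, at most 10 in all, crops included, and the job is handed in when it is done.

```bash
ls; mkdir -p pics; cat > h.py <<'E'
import numpy as np, cv2
from scipy.spatial.transform import Rotation as R
from plant import *
def cam(n):
    c=calibration(n)
    f=210/np.tan(np.radians(c['fovy'])/2)
    if 'eye' in c:
        A=np.array(c['attitude'],float)
        M=A if A.shape==(3,3) else R.from_rotvec(A).as_matrix()
        return f,c['cx'],c['cy'],np.array(c['eye']),M
    s=get_state();T=np.eye(4);T[:3,:3]=R.from_rotvec(s['orientation']).as_matrix();T[:3,3]=s['tcp_pos']
    T=T@np.array(c['hand_eye']);return f,c['cx'],c['cy'],T[:3,3],T[:3,:3]
def ray(n,px,k=None):
    f,cx,cy,e,M=k or cam(n)
    d=M@np.array([(px[0]-cx)/f,(px[1]-cy)/f,1]);return e,d/np.linalg.norm(d)
def onz(n,px,z,k=None):
    e,d=ray(n,px,k);return e+d*(z-e[2])/d[2]
def tri(rs):
    A=sum(np.eye(3)-np.outer(d,d) for e,d in rs);b=sum((np.eye(3)-np.outer(d,d))@e for e,d in rs)
    return np.linalg.solve(A,b)
def proj(n,p,k=None):
    f,cx,cy,e,M=k or cam(n)
    c=M.T@(np.array(p)-e);return [cx+f*c[0]/c[2],cy+f*c[1]/c[2]]
E
python3 - <<'E'
from h import *
print({k:np.round(v,3) for k,v in get_state().items()})
ims=[]
for n in ('scene','top'):
    print(n,calibration(n)); im=capture(n); cv2.imwrite(f'pics/{n}0.png',im[:,:,::-1])
pts={}
for t in ['bin','bolt_line','barrel','staple','rail','handle_grip','handle_end','mug','mill','tin']:
    for n in ('scene','top'):
        r=pinpoint(t,n)
        if r: pts[t,n]=r[0]['pixel']; print(t,n,[(np.round(x['pixel'],1),round(x['p'],2)) for x in r[:2]])
    if (t,'scene') in pts and (t,'top') in pts:
        rs=[ray(n,pts[t,n]) for n in ('scene','top')];p=tri(rs)
        print('   ->',np.round(p,4),[np.round(np.linalg.norm(np.cross(p-e,d)),4) for e,d in rs])
E
```

```text
pics
{'time_s': np.float64(0.0), 'q': array([-1.112,  0.69 , -0.195,  1.566,  0.157,  0.903, -0.215]), 'qvel': array([-0.001, -0.   ,  0.001, -0.001, -0.   ,  0.002, -0.   ]), 'joint_efforts': array([-0.0000e+00, -5.2755e+01, -1.2660e+00, -1.5343e+01, -5.3000e-02,
        7.0000e-03,  0.0000e+00]), 'tcp_pos': array([0.257, 0.569, 0.238]), 'orientation': array([-6.620e-01, -3.071e+00,  3.000e-03]), 'wrist_force': array([ 0.422, -0.437, -1.479]), 'ft_torque': array([-0.016,  0.002,  0.018]), 'gripper_force': np.float64(0.0), 'grip_width': np.float64(0.088)}
scene {'fovy': 54.67983377630047, 'cx': 274.94156558857236, 'cy': 208.48732588275215, 'eye': array([-0.05260596, -0.58084605,  0.75314998]), 'attitude': array([-2.02621809,  1.11841711, -0.51343443])}
top {'fovy': 52.37182273708868, 'cx': 271.1814063839851, 'cy': 219.2837000354863, 'eye': array([ 0.48837986, -0.16294733,  1.08395798]), 'attitude': array([-2.20445392,  2.19204448, -0.08340081])}
bin top [(array([281.9, 211.8]), 0.96), (array([288.6, 211.9]), 0.55)]
bolt_line scene [(array([282.6, 211.1]), 0.95)]
bolt_line top [(array
[... 863 characters left out ...]
 top [(array([284.2, 218.2]), 0.71), (array([289.2, 218.2]), 0.48)]
   -> [ 0.5458 -0.2068  0.2207] [np.float64(0.0051), np.float64(0.0051)]
mug scene [(array([376.8, 291.1]), 0.91)]
mug top [(array([377.8, 208.3]), 0.87)]
   -> [ 0.5825 -0.4499  0.0015] [np.float64(0.0021), np.float64(0.0021)]
mill scene [(array([228.9, 289.7]), 0.78), (array([313.7, 319.7]), 0.72)]
mill top [(array([257.4, 279.2]), 0.56), (array([284.7, 218.3]), 0.51)]
   -> [ 0.4039 -0.1479 -0.0047] [np.float64(0.0029), np.float64(0.0029)]
tin scene [(array([313. , 320.6]), 0.64)]
tin top [(array([344.4, 270.5]), 0.78), (array([292.6, 251. ]), 0.36)]
   -> [ 0.4257 -0.3637  0.0101] [np.float64(0.0001), np.float64(0.0001)]
```

```bash
python3 - <<'E'
import cv2,numpy as np
a=cv2.imread('pics/scene0.png');b=cv2.imread('pics/top0.png')
A=cv2.resize(a[120:360,160:440],None,fx=1.4,fy=1.4);A=cv2.resize(a[150:300,200:350],(400,400));B=cv2.resize(b[150:300,210:360],(400,400))
o=np.zeros((600,800,3),np.uint8);o[:400,:400]=A;o[:400,400:]=B;o[400:,:267]=cv2.resize(a,(267,200));o[400:,400:667]=cv2.resize(b,(267,200))
cv2.imwrite('pics/v1.png',o)
E
```

```text
(no output)
```

View pics/v1.png

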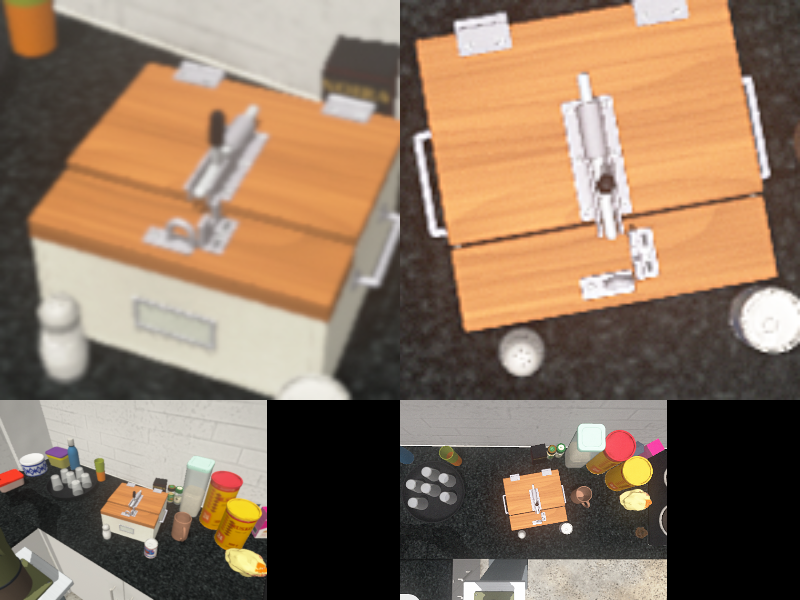

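The handle stands upright (top px about 287,219; scene px about 281,198). The staple (top px about 290,256) and the notch plate (top px about 301,245) are on the rail. The shaker and tin stand in front and the mug is to the right. Next I'll get the bin's yaw from the rail edges.

```bash
python3 - <<'E'
from h import *
k=cam('top'); P=lambda u,v:onz('top',(210+(u-400)*.375,150+v*.375),.14,k)
im=cv2.imread('pics/top0.png');hsv=cv2.cvtColor(im,cv2.COLOR_BGR2HSV)
m=((hsv[:,:,0]>5)&(hsv[:,:,0]<20)&(hsv[:,:,1]>110)&(hsv[:,:,2]>130)).astype(np.uint8)
n,l,s,c=cv2.connectedComponentsWithStats(m)
# front edge: lowest wood pixel per column
xs=range(245,343);pts=[];
box=m[155:285,205:365]
for x in xs:
    col=np.where(m[155:285,x])[0]
    pts.append(onz('top',(x,155+col.max()+.5),.14,k)[:2])
pts=np.array(pts);q=np.polyfit(pts[:,1],pts[:,0],1)
r=pts[:,0]-np.polyval(q,pts[:,1]);g=abs(r)<.003;q=np.polyfit(pts[g,1],pts[g,0],1)
print('front x=a*y+b',q,'yaw',np.arctan(-q[0]), g.sum())
# sides of rail
for a in ((65+400,330),(777,275),(452,247),(765,196)): print(np.round(P(*a),4))
yaw=np.arctan(-q[0]);ex=np.array([np.cos(yaw),np.sin(yaw)]);ey=np.array([-ex[1],ex[0]])
cs=P(465,330)[:2],P(777,275)[:2]
mid=(cs[0]+cs[1])/2; lat=mid@ey
fr=np.mean(pts[g]@ex)
o=ex*(fr+.13)+ey*lat;print('bin origin',o,'width',(cs[0]-cs[1])@ey)
B=lambda x,y:o+ex*x+ey*y
print('bolt line',B(-.025,0),'staple',B(-.1115,0),'rail',B(-.095,0))
for t,p in (('grip',(.5398,-.2125)),('staple',(.4676,-.2165)),('boltline',(.5487,-.2085)),('end',(.5458,-.2068)),('tin',(.4257,-.3637)),('mill',(.4039,-.1479)),('mug',(.5825,-.4499))):
    d=np.array(p)-o;print(t,np.round([d@ex,d@ey],4))
s=get_state();print(R.from_rotvec(s['orientation']).as_matrix().round(3), 'yaw tool y')
E
```

```text
front x=a*y+b [-0.18016854  0.40665656] yaw 0.17825618587448214 98
[ 0.4252 -0.0973  0.14  ]
[ 0.4716 -0.3552  0.14  ]
[ 0.4933 -0.0859  0.14  ]
[ 0.5371 -0.3455  0.14  ]
bin origin [ 0.57538545 -0.20334178] width 0.26200605207485606
bolt line [ 0.55078159 -0.20777462] staple [ 0.46565223 -0.22311226] rail [ 0.48189078 -0.22018658]
grip [-0.0366 -0.0027]
staple [-0.1084  0.0062]
boltline [-0.0272 -0.0003]
end [-0.0297  0.0018]
tin [-0.1757 -0.1313]
mill [-0.1589  0.085 ]
mug [-0.0367 -0.2439]
[[-0.911  0.412 -0.   ]
 [ 0.412  0.911  0.   ]
 [ 0.     0.    -1.   ]] yaw tool y
```

```bash
python3 -m inch '[[0,0,3,0,100],[2,-3.5,6,0,100],[4,-7,8,0,100],[5.5,-11,8,0,100],[7,-15,8,0,100],[8.5,-19,8,0,100],[10,-23,8,0,100],[11.5,-27,8,0,100],[13,-31,8,0,100],[14.5,-35,8,0,100],[16,-39,8,0,100],[17,-42,8,0,100]]'
```

```text
time_s: 2.1
tcp_pos: [0.4251, 0.156, 0.319]
orientation: [0.662, 3.07, 0.001]
wrist_force: [1.3, -0.7, -0.3]
grip_width: 0.0882
gripper_force: 0.0
```

```bash
python3 -m inch '[[1,-3,0,-0.1,100],[2,-6.5,0,-0.2,100],[3,-10,0,-0.3,100],[4,-13.5,0,-0.4,100],[5,-17,0,-0.5,100],[6,-20.5,0,-0.6,100],[7,-24,0,-0.7,100],[8,-27.5,0,-0.8,100],[9,-31,0,-0.9,100],[10,-34,0,-0.968,100],[11.5,-36.8,0,-0.968,100],[11.5,-36.8,0,-0.968,100]]'
python3 - <<'E'
from h import *
s=get_state();print(s['tcp_pos'],s['q'].round(2),s['wrist_force']);print(R.from_rotvec(s['orientation']).as_matrix().round(3))
im=capture('wrist');k=cam('wrist');cv2.imwrite('pics/w1.png',cv2.resize(im[:,:,::-1],(800,600)))
print(k[3])
for t,z in (('bolt_line',.154),('barrel',.164),('staple',.14),('rail',.14),('handle_grip',.206),('handle_end',.222)):
    r=pinpoint(t,'wrist')
    for x in r[:2]: 
        p=onz('wrist',x['pixel'],z,k);print(t,round(x['p'],2),np.round(x['pixel'],1),p.round(4))
E
```

```text
time_s: 3.1
tcp_pos: [0.5408, -0.2173, 0.3187]
orientation: [2.021, 2.398, -0.004]
wrist_force: [-0.1, -0.5, -0.4]
grip_width: 0.0879
gripper_force: 0.0
[ 0.54078749 -0.21733129  0.31873695] [ 0.23  0.54  0.12  1.6  -0.07  1.    0.54] [-0.13407752 -0.51190273 -0.35036928]
[[-0.169  0.986  0.002]
 [ 0.986  0.169 -0.005]
 [-0.006  0.001 -1.   ]]
[ 0.52507541 -0.13177527  0.46381801]
bolt_line 0.88 [295.4 174.2] [ 0.5482 -0.2029  0.154 ]
barrel 0.64 [293.9 177.8] [ 0.5468 -0.2038  0.164 ]
staple 0.95 [200.6 175.9] [ 0.4666 -0.2221  0.14  ]
handle_grip 0.71 [290.4 191. ] [ 0.543  -0.2037  0.206 ]
handle_end 0.88 [290.8 199.9] [ 0.5433 -0.2053  0.222 ]
```

View pics/w1.png

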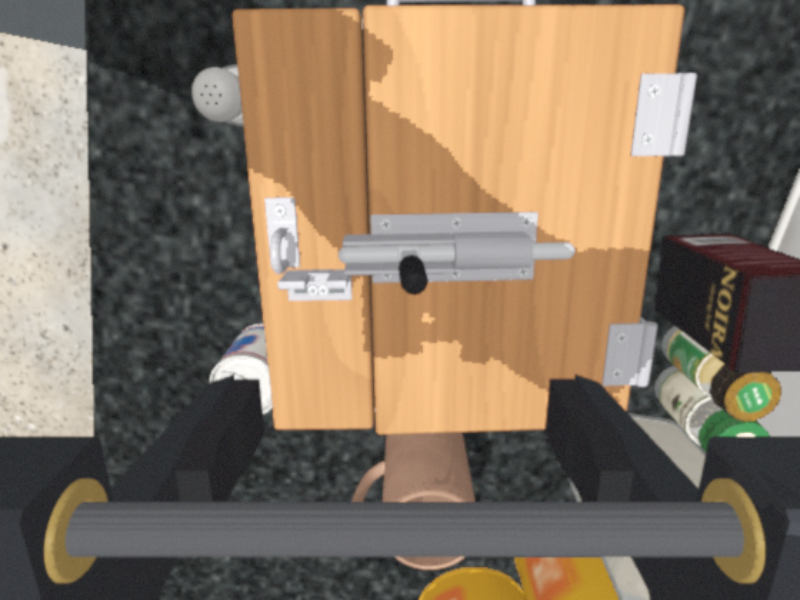

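The wrist picture shows the handle end at 800-scale px (412,275), the staple at (284,250) and the notch plate with its notch at about (318,278). I'll measure those features on their height planes.

```bash
python3 - <<'E'
from h import *
k=cam('wrist');P=lambda u,v,z:onz('wrist',(u*.7,v*.7),z,k)
f=lambda a,b:(P(*a,.14)-P(*b,.14))
for n,a,b in (('gap',(361,10),(375,430)),('front',(235,12),(275,430))):
    d=f(a,b);print(n,P(*a,.14).round(4),'yaw',np.arctan2(-d[0],d[1]), np.linalg.norm(d))
d=P(570,250,.154)-P(345,255,.157);print('bolt yaw',np.arctan2(d[1],d[0]))
for n,u,v,z in (('notch top',318,275,.166),('notch bottomscrews',318,291,.14),('plate L',280,275,.166),('plate R',351,272,.166),('staple',284,250,.164),('h end',412,278,.222),('front R corner',273,430,.14),('front L',235,10,.14)):
    print(n,P(u,v,z).round(4))
yaw=.178;ex=np.array([np.cos(yaw),np.sin(yaw)]);ey=np.array([-ex[1],ex[0]]);o=np.array([.5754,-.2033])
for n,u,v,z in (('notch top',318,275,.166),('plate L',280,275,.166),('plate R',351,272,.166),('staple',284,250,.164),('h end',412,278,.222)):
    q=P(u,v,z)[:2]-o;print(n,q@ex,q@ey)
im=capture('wrist');c=im[150:250,160:340];cv2.imwrite('pics/w2.png',cv2.resize(c[:,:,::-1],(800,444),interpolation=cv2.INTER_CUBIC))
E
```

```text
gap [ 0.4911 -0.0763  0.14  ] yaw 0.19139804495197205 0.26210101346315057
front [ 0.4239 -0.0895  0.14  ] yaw 0.18549914677873303 0.26114161312012424
bolt yaw 0.19723457963746083
notch top [ 0.4902 -0.2207  0.166 ]
notch bottomscrews [ 0.4886 -0.2393  0.14  ]
plate L [ 0.4685 -0.2246  0.166 ]
plate R [ 0.5088 -0.2154  0.166 ]
staple [ 0.4688 -0.2099  0.164 ]
h end [ 0.5405 -0.1966  0.222 ]
front R corner [ 0.4707 -0.3464  0.14  ]
front L [ 0.4238 -0.0885  0.14  ]
notch top -0.08691985475385874 -0.002000844538306573
plate L -0.10901260211599906 -0.002044122632798833
plate R -0.06768083580013119 -0.00015374613690813388
staple -0.10610201721267301 0.012360806784699283
h end -0.03314758568942854 0.0127456163248704
```

View pics/w2.png

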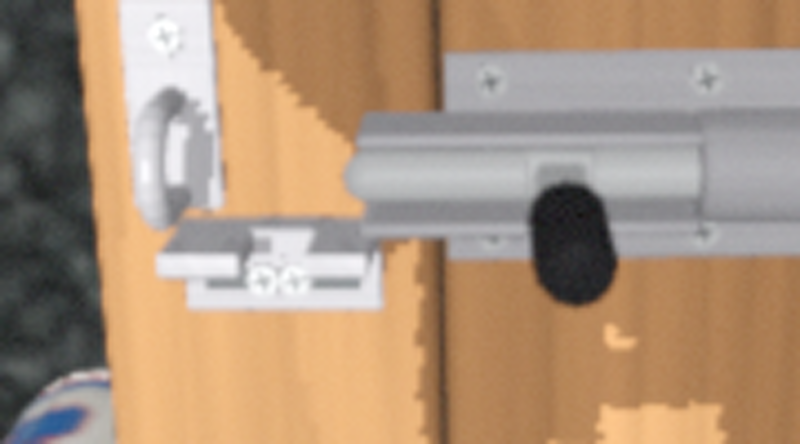

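```bash
python3 - <<'E'
from h import *
s=get_state();print(s['tcp_pos'],s['qvel'].round(3))
k=cam('wrist');P=lambda u,v,z:onz('wrist',(160+u*.225,150+v*.225),z,k)
yaw=.185;ex=np.array([np.cos(yaw),np.sin(yaw)]);ey=np.array([-ex[1],ex[0]])
N={}
for n,u,v,z in (('notch top',275,240,.166),('plate L',170,240,.166),('plate R',365,240,.166),('staple',160,160,.164),('stem',560,172,.172),('tip',350,175,.165),('h end',575,262,.222),('gap',440,300,.14),('front',105,300,.14),('bolt axis',650,172,.170)):
    p=P(u,v,z);N[n]=p;print(n,p.round(4))
capture('wrist')
for t,z in (('bolt_line',.154),('barrel',.164),('staple',.14),('rail',.14),('handle_grip',.206),('handle_end',.222)):
    for x in pinpoint(t,'wrist')[:1]:
        p=onz('wrist',x['pixel'],z,k);N['N_'+t]=p;print(t,round(x['p'],2),np.round(x['pixel'],1),p.round(4))
ref=N['N_staple'][:2]+.1115*ex
for n,p in N.items(): q=p[:2]-ref;print(n,np.round([q@ex,q@ey],4))
E
```

```text
[ 0.53954355 -0.20879686  0.31895673] [ 0.003  0.002  0.006 -0.005  0.     0.     0.001]
notch top [ 0.4909 -0.231   0.166 ]
plate L [ 0.4714 -0.2346  0.166 ]
plate R [ 0.5076 -0.228   0.166 ]
staple [ 0.4675 -0.2199  0.164 ]
stem [ 0.5411 -0.2067  0.172 ]
tip [ 0.503  -0.2162  0.165 ]
h end [ 0.5431 -0.2068  0.222 ]
gap [ 0.5234 -0.2469  0.14  ]
front [ 0.4549 -0.2594  0.14  ]
bolt axis [ 0.5575 -0.2043  0.17  ]
bolt_line 0.82 [298.5 186.5] [ 0.5523 -0.2077  0.154 ]
barrel 0.72 [297.7 191. ] [ 0.5515 -0.2091  0.164 ]
staple 0.65 [198.5 180.3] [ 0.4646 -0.2217  0.14  ]
rail 0.9 [217.7 183.1] [ 0.4818 -0.2212  0.14  ]
handle_grip 0.64 [290.2 204.1] [ 0.5442 -0.2083  0.206 ]
handle_end 0.9 [291.1 212.8] [ 0.5447 -0.2094  0.222 ]
notch top [-0.0874 -0.014 ]
plate L [-0.1072 -0.0139]
plate R [-0.0704 -0.0141]
staple [-0.1083  0.0012]
stem [-0.0336  0.0007]
tip [-0.0728 -0.0016]
h end [-0.0317  0.0002]
gap [-0.0584 -0.0356]
front [-0.128  -0.0352]
bolt axis [-0.017  0.   ]
N_bolt_line [-0.0227 -0.0024]
N_barrel [-0.0238 -0.0036]
N_staple [-0.1115  0.    ]
N_rail [-0.0945 -0.0027]
N_handle_grip [-0.0308 -0.0015]
N_handle_end [-0.0305 -0.0026]
```

```bash
python3 -m inch '[[0.2,0.1,-2,0.012,60],[0.35,0.1,-4.5,0.012,60],[0.35,0.1,-7,0.012,60],[0.35,0.1,-9,0.012,60],[0.35,0.1,-11,0.012,60],[0.35,0.1,-12.5,0.012,60],[0.35,0.1,-12.5,0.012,60],[0.35,0.1,-12.5,0.012,60]]' 10
python3 - <<'E'
from h import *
print(get_state()['tcp_pos'],get_state()['wrist_force'])
a=capture('wrist');b=capture('scene')
o=np.zeros((400,800,3),np.uint8);o[:,:400]=cv2.resize(a[120:360,140:400],(400,400));o[:,400:]=cv2.resize(b[130:280,220:370],(400,400))
cv2.imwrite('pics/w3.png',o[:,:,::-1])
E
```

```text
time_s: 4.52
tcp_pos: [0.5429, -0.209, 0.1934]
orientation: [-2.0, -2.421, 0.001]
wrist_force: [-0.3, -0.1, 0.5]
grip_width: 0.0529
gripper_force: 0.0
[ 0.54285466 -0.2090482   0.19340344] [-0.26419129 -0.12218962  0.53558255]
```

View pics/w3.png

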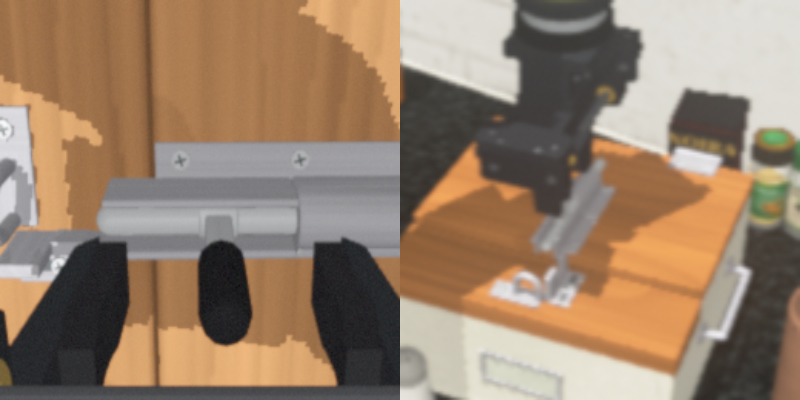

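The sleeve (left panel, 222,290) sits midway between the fingers (125 and 315). Closing now.

```bash
python3 -m inch '[[0,0,0,0,30],[0,0,0,0,10],[0,0,0,0,8],[0,0,0,0,8],[0,0,0,0,8],[0,0,0,0,8]]' 25
python3 -m inch '[[0,0,-0.3,0,8],[0,0,-0.6,0,8],[0,0,-0.6,0,8],[0,0,-0.6,0,8]]'
```

```text
time_s: 5.12
tcp_pos: [0.5433, -0.2091, 0.1939]
orientation: [2.0, 2.422, 0.0]
wrist_force: [1.4, 0.6, -0.8]
grip_width: 0.0146
gripper_force: 1.2
time_s: 5.45
tcp_pos: [0.5434, -0.2091, 0.1882]
orientation: [2.0, 2.421, 0.001]
wrist_force: [-1.2, 1.6, 7.4]
grip_width: 0.0133
gripper_force: 25.0
```

```bash
python3 -m inch '[[0,0,-0.2,0,8],[0,0,-0.4,0,8],[0,0,-0.4,0,8],[0,0,-0.4,0,8]]'
```

```text
time_s: 5.78
tcp_pos: [0.546, -0.2095, 0.1867]
orientation: [1.996, 2.417, 0.006]
wrist_force: [-1.3, 1.4, 19.7]
grip_width: 0.013
gripper_force: 25.0
```

```bash
python3 -m inch '[[-0.2,-0.04,0.1,0,8],[-0.5,-0.09,0.15,0,8],[-0.8,-0.15,0.15,0,8],[-1.1,-0.2,0.15,0,8],[-1.4,-0.26,0.15,0,8],[-1.7,-0.315,0.15,0,8],[-2,-0.37,0.15,0,8],[-2.2,-0.41,0.15,0,8],[-2.4,-0.445,0.15,0,8],[-2.6,-0.48,0.15,0,8],[-2.8,-0.52,0.15,0,8],[-2.8,-0.52,0.15,0,8]]'
```

```text
time_s: 6.78
tcp_pos: [0.5173, -0.2145, 0.1869]
orientation: [1.997, 2.419, 0.004]
wrist_force: [0.2, 0.4, 11.7]
grip_width: 0.0126
gripper_force: 25.0
```

```bash
python3 -m inch '[[-0.2,-0.037,0,0,8],[-0.4,-0.074,0,0,8],[-0.6,-0.11,0,0,8],[-0.8,-0.15,0,0,8],[-1,-0.185,0,0,8],[-1,-0.185,0,0,8]]'
python3 -m inch '[[-0.15,-0.028,0,0,8],[-0.3,-0.056,0,0,8],[-0.3,-0.056,0,0,8]]'
```

```text
time_s: 7.28
tcp_pos: [0.5073, -0.2163, 0.1869]
orientation: [1.997, 2.419, 0.004]
wrist_force: [-0.2, 1.7, 10.9]
grip_width: 0.0131
gripper_force: 25.0
time_s: 7.53
tcp_pos: [0.5045, -0.2168, 0.1869]
orientation: [1.997, 2.419, 0.005]
wrist_force: [0.9, 1.8, 11.5]
grip_width: 0.0134
gripper_force: 25.0
```

```bash
python3 -m inch '[[-0.15,-0.028,0,0,8],[-0.3,-0.056,0,0,8],[-0.3,-0.056,0,0,8]]'
python3 -m inch '[[-0.15,-0.028,0,0,8],[-0.3,-0.056,0,0,8],[-0.3,-0.056,0,0,8]]'
```

```text
time_s: 7.78
tcp_pos: [0.5015, -0.2174, 0.1869]
orientation: [1.997, 2.419, 0.005]
wrist_force: [0.5, 1.8, 11.7]
grip_width: 0.0128
gripper_force: 25.0
time_s: 8.03
tcp_pos: [0.4985, -0.2179, 0.1869]
orientation: [1.997, 2.419, 0.005]
wrist_force: [1.1, 1.4, 12.2]
grip_width: 0.013
gripper_force: 25.0
```

```bash
python3 -m inch '[[-0.15,-0.028,0,0,8],[-0.3,-0.056,0.05,0,8],[-0.5,-0.09,0.1,0,8],[-0.5,-0.09,0.15,0,8],[-0.5,-0.09,0.15,0,8]]'
python3 -m inch '[[0.06,-0.3,0,0,8],[0.11,-0.6,-0.05,0,8],[0.165,-0.9,-0.1,0,8],[0.22,-1.2,-0.17,0,8],[0.275,-1.5,-0.26,0,8],[0.33,-1.8,-0.38,0,8],[0.33,-1.8,-0.38,0,8]]' 10
```

```text
time_s: 8.45
tcp_pos: [0.4922, -0.2189, 0.1872]
orientation: [1.999, 2.42, 0.002]
wrist_force: [0.5, 0.7, 4.7]
grip_width: 0.0129
gripper_force: 25.0
time_s: 9.03
tcp_pos: [0.4944, -0.2376, 0.1826]
orientation: [2.002, 2.421, -0.001]
wrist_force: [1.4, 0.4, 3.9]
grip_width: 0.0134
gripper_force: 10.0
```

```bash
python3 -m inch '[[0.05,-0.3,-0.15,0,8],[0.1,-0.6,-0.33,0,8],[0.16,-0.9,-0.55,0,8],[0.16,-0.9,-0.55,0,8]]' 
python3 - <<'E'
from h import *
print(get_state()['tcp_pos'],get_state()['wrist_force'])
a=capture('wrist');b=capture('scene');t=capture('top')
o=np.zeros((400,800,3),np.uint8);o[:,:400]=cv2.resize(a[100:340,100:340],(400,400));o[:,400:]=cv2.resize(b[170:270,220:320],(400,400))
cv2.imwrite('pics/w4.png',o[:,:,::-1])
E
```

```text
time_s: 9.37
tcp_pos: [0.496, -0.2469, 0.177]
orientation: [2.001, 2.421, -0.001]
wrist_force: [1.7, -0.2, 2.4]
grip_width: 0.0134
gripper_force: 10.0
[ 0.49598254 -0.2468983   0.17701988] [ 1.68051427 -0.18895188  2.36666698]
```

View pics/w4.png

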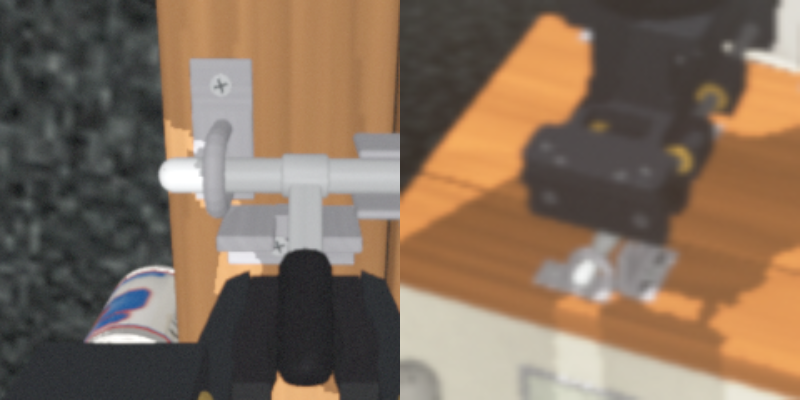

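The bolt is through the staple (215,165) and the stem (305,215) is about 2–3 mm short of the notch's middle (about 297). I'll step forward while leaning gently.

```bash
python3 -m inch '[[0.04,-0.2,-0.2,0,8],[0.04,-0.2,-0.2,0,8]]'
python3 -m inch '[[-0.06,-0.22,-0.2,0,8],[-0.06,-0.22,-0.2,0,8],[-0.16,-0.24,-0.2,0,8],[-0.16,-0.24,-0.2,0,8]]'
```

```text
time_s: 9.68
tcp_pos: [0.4961, -0.2482, 0.1753]
orientation: [-2.001, -2.422, 0.001]
wrist_force: [0.8, -1.3, 4.8]
grip_width: 0.0136
gripper_force: 10.0
time_s: 10.02
tcp_pos: [0.495, -0.2504, 0.1736]
orientation: [2.0, 2.421, 0.0]
wrist_force: [1.3, -0.5, 3.5]
grip_width: 0.0133
gripper_force: 10.0
```

```bash
python3 -m inch '[[0.03,-0.15,-0.2,0,8],[0.03,-0.15,-0.2,0,8],[0.03,-0.15,-0.2,0,8]]'
```

```text
time_s: 10.27
tcp_pos: [0.4951, -0.2519, 0.1714]
orientation: [2.001, 2.422, -0.0]
wrist_force: [1.3, -0.8, 3.8]
grip_width: 0.0136
gripper_force: 10.0
```

```bash
python3 -m inch '[[0.02,-0.13,-0.25,0,8],[0.04,-0.23,-0.5,0,8],[0.04,-0.23,-0.5,0,8]]'
```

```text
time_s: 10.52
tcp_pos: [0.4956, -0.255, 0.1662]
orientation: [2.001, 2.421, -0.001]
wrist_force: [0.2, -3.1, 4.3]
grip_width: 0.0134
gripper_force: 10.0
```

```bash
python3 - <<'E'
from h import *
print(get_state()['tcp_pos'],get_state()['wrist_force'])
a=capture('wrist')
cv2.imwrite('pics/w5.png',cv2.resize(a[100:340,100:340],(600,600))[:,:,::-1])
E
```

```text
[ 0.49555929 -0.25502661  0.16617213] [ 0.21905225 -3.10978353  4.34552067]
```

View pics/w5.png

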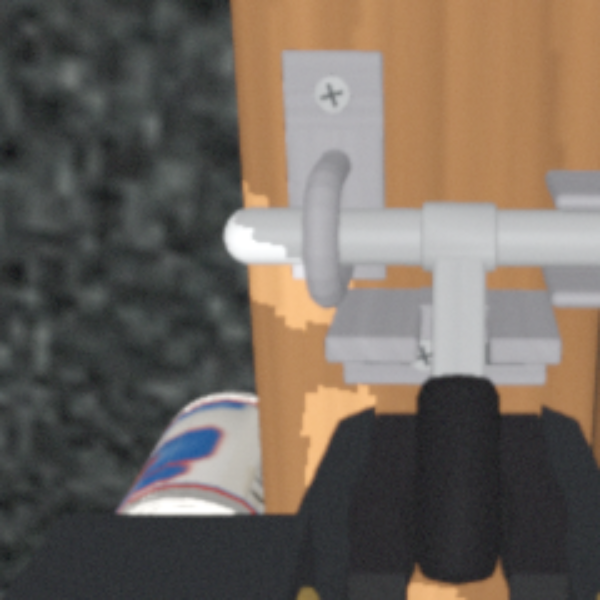

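The stem (460,330) is inside the notch (420–490), and the lean is about 1.04 rad, past any horn. Swinging on down.

```bash
python3 -m inch '[[0.03,-0.18,-0.3,0,8],[0.06,-0.34,-0.6,0,8],[0.08,-0.46,-0.9,0,8],[0.1,-0.56,-1.2,0,8],[0.11,-0.62,-1.4,0,8],[0.11,-0.62,-1.4,0,8]]'
```

```text
time_s: 11.07
tcp_pos: [0.4967, -0.2607, 0.1519]
orientation: [2.001, 2.421, -0.001]
wrist_force: [1.4, -5.5, -0.6]
grip_width: 0.0135
gripper_force: 10.0
```

```bash
python3 -m inch '[[0.02,-0.1,-0.25,0,8],[0.03,-0.15,-0.5,0,8],[0.03,-0.15,-0.6,0,8],[0.03,-0.15,-0.6,0,8]]'
```

```text
time_s: 11.4
tcp_pos: [0.4968, -0.2616, 0.1461]
orientation: [-2.0, -2.422, 0.0]
wrist_force: [1.1, -3.5, 0.2]
grip_width: 0.0132
gripper_force: 10.0
```

```bash
python3 -m inch '[[0,0,0,0,25],[0,0,0,0,35],[0,0,0,0,35],[0,0,2,0,35],[0,0,5,0,35],[0,0,8,0,35],[0,0,11,0,35],[0,0,11,0,35],[0,0,11,0,35]]'
python3 - <<'E'
from h import *
print(get_state()['tcp_pos'],get_state()['wrist_force'])
a=capture('wrist');b=capture('scene')
o=np.zeros((400,800,3),np.uint8);o[:,:400]=cv2.resize(a[100:340,100:340],(400,400));o[:,400:]=cv2.resize(b[170:270,220:320],(400,400))
cv2.imwrite('pics/w6.png',o[:,:,::-1])
E
```

```text
time_s: 12.15
tcp_pos: [0.4975, -0.2613, 0.2577]
orientation: [1.999, 2.421, 0.002]
wrist_force: [0.1, -0.1, -1.0]
grip_width: 0.0307
gripper_force: 0.0
[ 0.49746223 -0.2613187   0.25769699] [ 0.07052729 -0.06455264 -0.9548099 ]
```

View pics/w6.png

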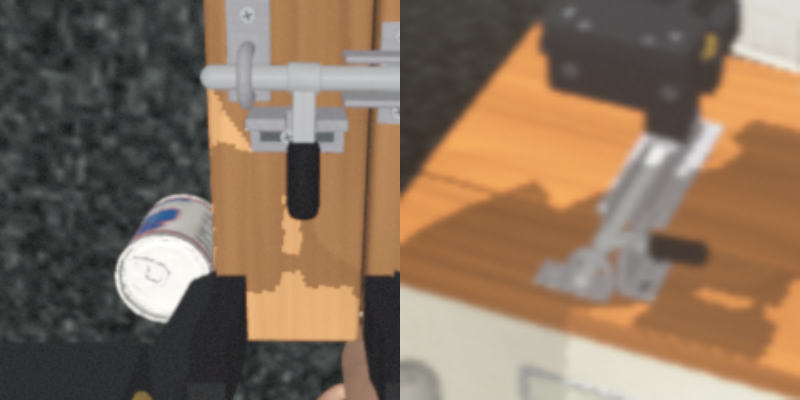

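The handle lies about level in the notch (left panel 303,180). I'll make sure it's fully down with a gentle push from shut fingers.

```bash
python3 -m inch '[[0,0,0,0,0],[0,0,0,0,0],[0,0,-3,0,0],[0,0,-6,0,0],[0,0,-8,0,0],[0,0,-8.8,0,0],[0,0,-8.8,0,0]]'
python3 -m inch '[[0,0,-0.2,0,0],[0,0,-0.3,0,0],[0,0,-0.3,0,0]]'
```

```text
time_s: 12.83
tcp_pos: [0.4953, -0.2607, 0.1664]
orientation: [-1.997, -2.418, 0.002]
wrist_force: [-1.8, 1.7, 3.7]
grip_width: 0.0006
gripper_force: 1.9
time_s: 13.08
tcp_pos: [0.4972, -0.2617, 0.1664]
orientation: [2.0, 2.421, 0.001]
wrist_force: [-1.9, 1.7, 3.6]
grip_width: 0.0005
gripper_force: 1.4
```

```bash
python3 -m inch '[[0,0,-0.1,0,0],[0,0,-0.2,0,0],[0,0,-0.2,0,0]]'
```

```text
time_s: 13.33
tcp_pos: [0.4972, -0.2617, 0.1642]
orientation: [2.0, 2.421, 0.001]
wrist_force: [-2.0, 2.8, 6.5]
grip_width: 0.0006
gripper_force: 3.2
```

```bash
python3 -m inch '[[0,0,-0.1,0,0],[0,0,-0.2,0,0],[0,0,-0.2,0,0]]'
```

```text
time_s: 13.58
tcp_pos: [0.4973, -0.2618, 0.1633]
orientation: [2.0, 2.421, 0.001]
wrist_force: [-4.5, 2.1, 16.1]
grip_width: 0.0007
gripper_force: 7.6
```

It's on the stop. Retreating and checking.

```bash
python3 -m inch '[[0,0,0.5,0,0],[0,0,3,0,0],[0,0,6,0,0],[0,0,10,0,0],[0,0,14,0,0],[0,0,14,0,0],[0,0,14,0,0],[0,0,14,0,0]]'
python3 - <<'E'
from h import *
print(get_state()['tcp_pos'],get_state()['wrist_force'])
a=capture('wrist');b=capture('scene')
o=np.zeros((400,800,3),np.uint8);o[:,:400]=cv2.resize(a[60:300,120:360],(400,400));o[:,400:]=cv2.resize(b[150:330,220:400],(400,400))
cv2.imwrite('pics/w7.png',o[:,:,::-1])
E
```

```text
time_s: 14.25
tcp_pos: [0.4969, -0.2616, 0.3011]
orientation: [2.0, 2.422, 0.0]
wrist_force: [0.2, 0.5, 0.8]
grip_width: 0.0003
gripper_force: 0.0
[ 0.49685265 -0.26155933  0.30108767] [0.15267314 0.52691827 0.83269044]
```

View pics/w7.png

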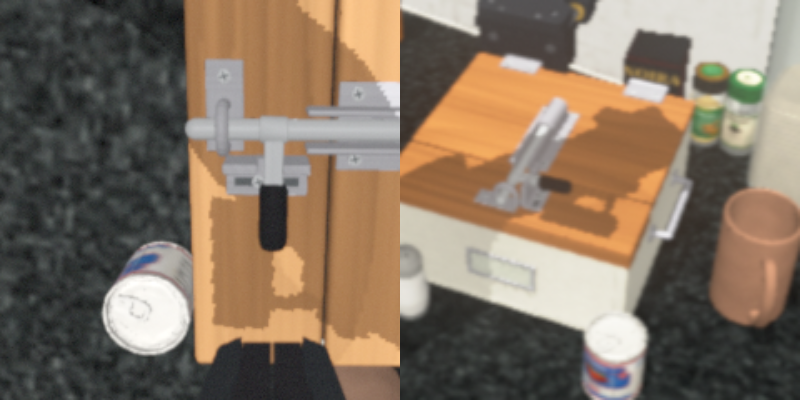

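The bolt is through the staple (223,128), the handle is down in the notch (272,215), and the mug, shaker and tin are where they were.

```bash
python3 -c "
from plant import *
print(hand_in())"
```

```text
the job is handed in; nothing more can be done
None
```

I handed the job in at about 14 s: the bin is bolted through the staple, the handle is fully down in its notch, the gripper is clear and the mug, shaker and tin look undisturbed, but the judge returned no verdict.

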